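# Inspect a cast medal under the hand loupe

### The arm

A 6-joint arm with a two-finger parallel gripper is mounted at the origin on the work surface. World frame = base frame: x ahead of the robot, y to its left, z up, the work surface at z = 0. Lengths are in m, angles in rad, forces in N, time in s.
With the tool pointing down it reaches from about 0.3 to 0.875 m from the base axis. Payload 6.4 kg.
Tool frame: the origin (TCP) lies on the front face of the gripper's body, between the roots of the fingers; the fingertips stand 73 mm ahead of it and the grasp point (between the pads) lies ctrl.pinch_z ahead of it (ctrl.pinch_z is the distance from the TCP to the grasp point, in m); z points along the fingers, x is the direction in which the jaws open and shut, and the axes are right-handed (so a half turn about z gives the same grasp; the last joint's range is limited). The gripper opens to 85 mm and grips with 20 to 120 N. Pads are 22 mm wide; open, the fingers measure 114 mm over their backs; the gripper's body (76 mm by 85 mm) begins 54 mm behind the grasp point. The pads swing forward as they close: fully open they stand 13 mm farther back than shut.
Start: joints at [-1.455, 0.181, 1.607, -0, 1.354, -0.206], TCP at [0.182, -0.545, 0.304] pointing down, gripper open.
Joint ranges: [-2.99, 2.99], [-0.89, 2.07], [0.3, 2.58], [-1.14, 4.28], [0, 2.63], [-3.12, 3.12]. Speed limits (rad/s): [2.57, 2.57, 3.01, 3.14, 3.14, 3.14].

### API

Orientations are given as a unit quaternion [w, x, y, z].
In Python, from bench import ctrl gives the robot as it stands.
- The arm moves only by the tool move_arm, never from a script. Its argument "rows" is text: rows parted by semicolons, each of 7 numbers parted by spaces: the shift along the tool's x, y, z in cm, then the turn, a rotation vector about the tool's x, y, z in degrees, then the opening, from 0 (shut) to 1 (fully open). In form: x y z rx ry rz grip; .... A call has 1 to 20 rows; each row shifts and turns the commanded pose from where the row before left it, along the tool's axes as they then stand; what a row does not reach is not made up. A row lasts 1/10 s, in which the tool goes at most 50 mm and 8.59 degrees, less where a joint would pass 70% of its speed; a pose out of reach is approached as far as the arm can. A call with a gripper value outside its range is refused whole. The fingers move at their own pace and stop on an object; the grip force is fixed at half the most. Time passes only in rows, so rows that do not move let the fingers close. It gives the time, the measured TCP pose, the force and the opening at its end, in the units of the state.
- ctrl.get_obs(): the state, without advancing time (a new reading comes with each control period).
- ctrl.camera(name): name is "side" or "top"; returns a dict with "color" (420x560x3 uint8, blue, green, red), "fx", "fy", "cx", "cy" (pixels), "rvec" (rotation vector, rad) and "tvec" (3), from world to camera coordinates, as OpenCV has them. Camera axes: x right, y down, z forward; pixel columns grow to the right and rows downward; lengths in m; the calibration is good to about 2 mm. A picture is of the moment at which its call begins. There is no depth.
- ctrl.hand_in(): hands the job in, once; it reports no verdict.
Trained networks look in the newest picture that a camera, given by its name, has taken for a name from the list of things; names that differ only in an ending like _2 or _b are one class to them, and where a whole thing is asked for, a point or a joint stands for the part that bears it (a point fixed in the world has none). Each returns a list of dicts, best first, with "confidence" (0 to 1); they miss things now and then, are a little off and sometimes report something else, mostly with a low value. They report only what shows in the picture. A call takes as long as a camera call. They do not tell look-alikes from the thing itself.
- ctrl.look_for(camera, query): "bbox" ([left, top, right, bottom] in pixels, round what is visible of it).
- ctrl.trace(camera, query): "region" (420x560 bool, what is visible of it) and "bbox" ([left, top, right, bottom] in pixels, round what is visible of it).
The state is a dict: "time_s": time; "q": joint angles; "dq": joint speeds; "joint_efforts": joint torques, N m; "eef_pos": TCP position; "eef_rot": TCP orientation; "wrist_force": force on the tool from outside, world axes, zero at the start; "torque": the same for the moment, N m; "opening": opening from 0.0 (shut) to 1.0 (fully open).
Only numpy, scipy, OpenCV 4.12 (cv2) and the standard library are available. Lean on these libraries where they do the work, as an engineer would, in place of code of your own. Each camera call takes 0.05 s, during which the arm holds its last target.

### The job

Slide the small pan with the brass medal along the bench, without lifting it, from the painted ring it stands in until it stands wholly inside the other painted ring, the one beside the height gauge. Then pick up the loupe by its handle and hold it level and still over the medal, its lens centred above the medal and at the same height as the flat round head on top of the gauge, touching nothing with it. Finish while still holding the loupe there, and leave the gauge, the jar, the hammer and the ring mandrel undisturbed.

Things in the scene. Friction and masses are not known exactly. Their poses are not given: they have to be found in the camera images.
- pan: Loose shallow round pan of dark steel, about 0.45 kg (0.3 to 0.6), 80 mm across its flat bottom, 88 mm across the rim, 22 mm high. Origin: centre of its underside, z up. A straight wooden handle points along its -x axis: 16 mm wide (y), 12 mm high, from 53 to 123 mm from the pan's centre, its mid-height 22 mm above the underside. It starts in one painted ring with its handle roughly towards the robot and slides freely on the bench top (z = 0).
- medal (a point): Top centre of the round brass medal (30 mm across) that is clamped at the pan's centre, 16 mm above the pan's underside. It moves with the pan.
- start_mark: Flat white circle painted on the bench (116 mm across, flush, no height), in which the pan starts. Origin: its centre.
- gauge: The other painted circle, alike (116 mm across, 112 mm inside the line), with the fixed height gauge beside it. Origin: the circle's centre, on the bench; this is where the pan must go. The gauge's steel post stands 85 mm from the centre along this body's +x axis (away from the robot, within 20 degrees): foot 44 mm across, tube 18 mm across and 83 mm high.
- gauge_head (a point): Centre of the gauge's flat round steel head (28 mm across, 12 mm thick) on top of its telescopic stem. Its height, set differently each time between 100 and 150 mm above the bench, is the focal height for the middle of the lens. The stem is stiff, held by about 25 N of friction. Nothing of the gauge is higher than the head's top, 6 mm above this point.
- loupe: Loose hand loupe (reading lens), about 0.12 kg, 12 mm thick throughout: round steel frame 60 mm across with a clear lens, and a straight wooden handle along its -x axis, 16 mm wide (y), from 40 to 140 mm from the lens centre. Origin: under the lens centre on the underside; z is up when it lies flat, as it does on its rest.
- lens (a point): Centre of the loupe's lens, at mid-thickness, 6 mm above the loupe's origin.
- loupe_rest: Fixed dark wooden rest, 160 x 50 mm, on which the loupe lies. Origin on the bench, under the lens centre; same axes as the loupe. A 6 mm base carries two blocks 30 mm high, one under the lens (26 mm long) and one under the handle's end (from 111 to 129 mm from the lens centre along -x); between them the handle is free from 13 to 111 mm, its underside 30 mm above the bench.
- jar: Bystander: closed amber glass jar with a steel cap, 60 mm across, 85 mm high. Origin: centre of its underside.
- hammer: Bystander: small hammer lying flat beyond the work, 220 mm long, wooden handle along its -x axis, head at 100 mm along +x. Origin: near the middle of the handle, on the bench.
- mandrel: Bystander: upright tapered steel ring mandrel on a round foot 56 mm across, 110 mm high. Origin: centre of its underside.
There are look-alikes about, which are no part of the job. Leave any green or purple look-alike of the loupe alone.

How it is judged:
On the way, in this order (a step that is already met when the one before it is completed fails the run):
1. the pan stands still, wholly inside the ring beside the gauge (horizontal distance between pan and gauge below 0.012 m and linear speed of pan below 0.02 m/s), for 0.3 s.
2. the loupe is lifted off its rest in the gripper (height (world z) of loupe above 0.05 m and contact force between loupe and the fingers above 0.5 N), for 0.2 s.
At the end, for the whole second after the job is handed in: Held still by the gripper and touching nothing else, the loupe has its lens within 12 mm (horizontally) of the medal's centre and 8 mm of the gauge head's height, tilted under 0.12 rad; the pan rests within 12 mm of the centre of the ring beside the gauge (all of step 1 and horizontal distance between lens and medal below 0.012 m and z of lens in the frame of gauge_head between -0.008 and 0.008 m and angle between loupe's own z axis and vertical below 0.12 rad and linear speed of loupe below 0.02 m/s and contact force between loupe and the fingers above 0.5 N and contact force between loupe and pan below 0.2 N and contact force between loupe and gauge below 0.2 N and contact force between loupe and loupe_rest below 0.2 N and contact force between loupe and jar below 0.2 N and contact force between loupe and mandrel below 0.2 N and contact force between loupe and hammer below 0.2 N); the arm keeps its last pose, push and grip.
It fails at once if the pan is lifted (over 6 mm) or tipped (over 0.15 rad) (height (world z) of pan above 0.006 m or angle between pan's own z axis and vertical above 0.15 rad).
It fails at once if the gauge's head is pushed from its height by more than 5 mm (distance of gauge_head from where it was at the start of the episode above 0.005 m).
It fails at once if jar, hammer or mandrel is moved by more than 20 mm (distance of any of jar, hammer, mandrel from where it was at the start of the episode above 0.02 m).
It also fails if it takes over 64 s, if anything falls off the work surface, if the arm or the gripper's body presses on something with over 40 N, if the wrist force passes 120 N, or if a joint passes its speed limit or range.

## Working session

There is one attempt and no reset: what is moved stays moved. The work goes in short steps, Python scripts to look and compute and a tool call to move; the robot and the scene stay as the last step left them, time stands still between calls to the robot, and variables do not carry over. Pictures are saved under pics/ and viewed, and the job is handed in when it is done.

Besides the shell and the picture viewer there is one more tool, called after "Call:" by a JSON object that holds its "method" and its "body". move_arm: Moves the arm, as the interface text tells. Its arguments: {"type":"object","properties":{"rows":{"type":"string"}},"required":["rows"]}

```bash
ls; mkdir -p pics; python3 - <<'E'
from bench import ctrl
import cv2
for n in("side","top"):
    c=ctrl.camera(n);cv2.imwrite(f"pics/{n}0.png",c["color"])
    print(n,{k:c[k] for k in c if k!="color"})
    for q in("pan","medal","gauge","gauge_head","loupe","lens","loupe_rest","start_mark","jar","hammer","mandrel"):
        print(q,[([round(float(v)) for v in d["bbox"]],round(d["confidence"],2)) for d in ctrl.look_for(n,q)])
print(ctrl.get_obs(),ctrl.pinch_z)
E
```

```text
pics
side {'fx': 448.1074750665549, 'fy': 448.1074750665549, 'cx': 275.97344007826507, 'cy': 213.27709936437634, 'rvec': array([ 0.06969298, -2.70963146,  1.50704279]), 'tvec': array([0.56326557, 0.10330907, 1.30021547])}
pan [([261, 281, 325, 311], 0.74)]
medal [([261, 287, 326, 309], 0.97)]
gauge [([248, 183, 264, 234], 0.77)]
gauge_head [([248, 189, 258, 211], 0.62)]
loupe [([280, 157, 307, 175], 0.69), ([269, 173, 312, 185], 0.65), ([336, 174, 361, 192], 0.52), ([212, 174, 234, 197], 0.46)]
lens [([267, 174, 314, 180], 0.72), ([213, 178, 233, 202], 0.64), ([280, 157, 307, 173], 0.64), ([340, 171, 363, 196], 0.48)]
loupe_rest [([269, 174, 317, 191], 0.75), ([249, 184, 264, 234], 0.34), ([160, 242, 235, 260], 0.24)]
start_mark []
jar [([259, 280, 324, 313], 0.35)]
hammer [([163, 243, 238, 259], 0.95)]
mandrel [([224, 183, 242, 216], 0.54)]
top {'fx': 426.73645883595975, 'fy': 426.73645883595975, 'cx': 274.20368780173646, 'cy': 214.6361140696275, 'rvec': array([ 2.17978735, -2.15673859,  0.11479326]), 'tvec': array([-0.00972199,  0.54952282,  1.11042619])}
pan []
medal [([170, 196, 
[... 552 characters left out ...]
9, 358, 168], 0.65)]
{'time_s': 1.2, 'q': array([-1.45526789e+00,  1.80793030e-01,  1.60696019e+00, -1.73041363e-05,
        1.35376525e+00, -2.06247602e-01]), 'dq': array([ 0.00028143,  0.00111281,  0.00018414,  0.00043538,  0.00136095,
       -0.00142517]), 'joint_efforts': array([-2.13229958e-05, -4.44860530e+01, -3.51676655e+01, -4.25881144e-04,
        7.67898018e-04, -2.86615898e-05]), 'eef_pos': array([ 0.18189065, -0.54551442,  0.30391165]), 'eef_rot': array([ 3.30858267e-05,  8.11250724e-01, -5.84698436e-01,  1.87707857e-05]), 'wrist_force': array([ 0.38746511, -0.17326368, -0.02495288]), 'torque': array([-0.00509656, -0.0264804 ,  0.00284171]), 'opening': 0.9987185128276721} 0.0539
```

View pics/side0.png

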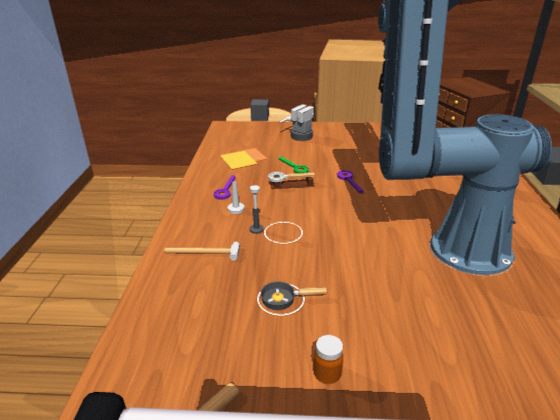

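View pics/top0.png

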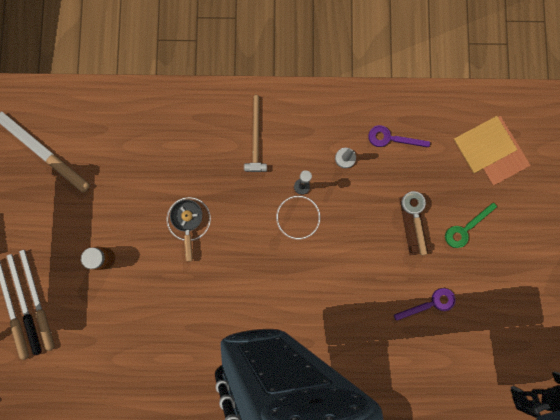

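Both views show four possible loupes in the top picture: the wooden-handled one on its rest at (414,204), purple at (380,136) and (443,300), and green at (457,237). I choose the wooden-handled one. The pan is in the ring at (187,217). The target ring is at (298,218), with the gauge head at (306,176). Next I check close crops.

```bash
cat > h.py <<'E'
import numpy as np,cv2
from bench import ctrl
def cam(n):
    c=ctrl.camera(n);c["K"]=np.array([[c["fx"],0,c["cx"]],[0,c["fy"],c["cy"]],[0,0,1]]);c["R"]=cv2.Rodrigues(c["rvec"])[0];c["P"]=c["K"]@np.c_[c["R"],c["tvec"]]
    return c
def ray(c,u,v,z):
    d=c["R"].T@np.linalg.inv(c["K"])@np.array([u,v,1.]);o=-c["R"].T@c["tvec"]
    return o+d*(z-o[2])/d[2]
def proj(c,p):
    q=c["P"]@np.r_[p,1];return q[:2]/q[2]
def tri(c1,p1,c2,p2):
    X=cv2.triangulatePoints(c1["P"],c2["P"],np.array(p1,float).reshape(2,1),np.array(p2,float).reshape(2,1));return (X[:3]/X[3]).ravel()
E
python3 - <<'E'
from h import *
s=cam("side");t=cam("top")
def crop(c,x0,y0,w,h,k):return cv2.resize(c["color"][y0:y0+h,x0:x0+w],(w*k,h*k),interpolation=cv2.INTER_CUBIC)
cv2.imwrite("pics/tc1.png",crop(t,150,160,200,110,4))
cv2.imwrite("pics/tc2.png",crop(t,390,180,60,80,7))
cv2.imwrite("pics/sc1.png",crop(s,200,150,160,110,5))
cv2.imwrite("pics/sc2.png",crop(s,240,270,100,60,7))
o=-t["R"].T@t["tvec"];print(o,-s["R"].T@s["tvec"])
E
```

```text
[ 0.43072214 -0.00308781  1.16171643] [0.49014192 1.08112592 0.78065921]
```

View pics/tc1.png

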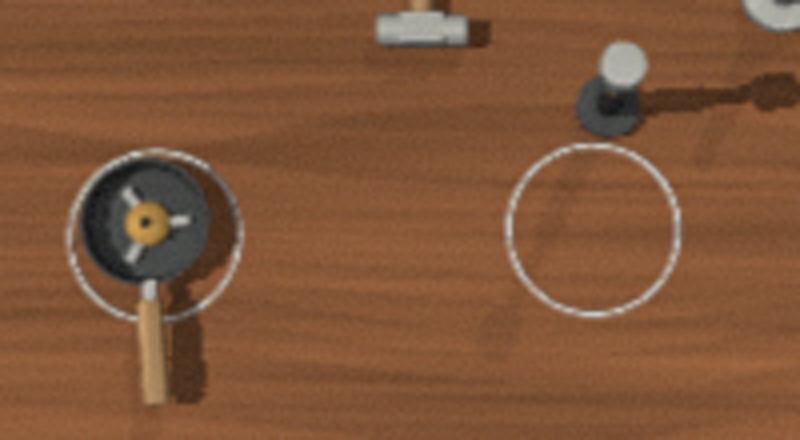

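View pics/tc2.png

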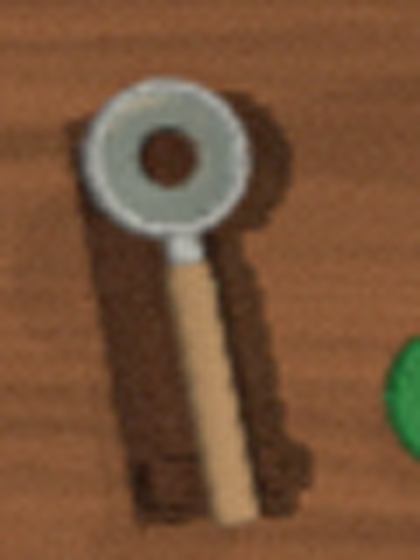

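View pics/sc1.png

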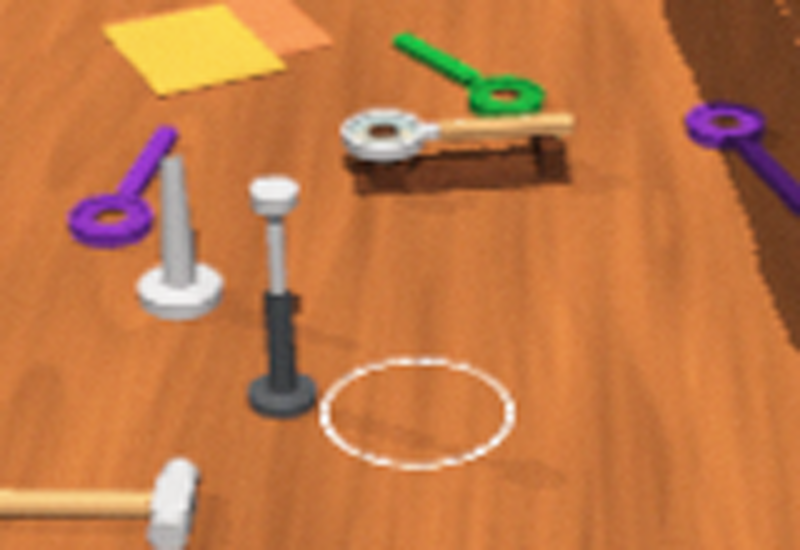

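View pics/sc2.png

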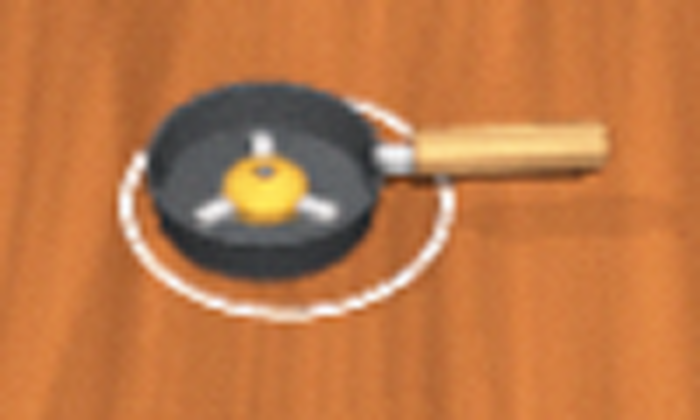

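```bash
cat >> h.py <<'E'
def ringfit(c,x0,y0,x1,y1,th=150,z=0):
    im=c["color"][y0:y1,x0:x1].astype(int);m=(im.min(2)>th)
    v,u=np.nonzero(m);P=np.array([ray(c,a+x0,b+y0,z)[:2] for a,b in zip(u,v)])
    A=np.c_[2*P,np.ones(len(P))];
    for _ in range(5):
        x=np.linalg.lstsq(A,(P**2).sum(1),rcond=None)[0];r=np.sqrt(x[2]+x[0]**2+x[1]**2)
        e=abs(np.hypot(*(P-x[:2]).T)-r);k=e<max(2*np.median(e),.002);P=P[k];A=A[k]
    return x[:2],r,len(P)
E
python3 - <<'E'
from h import *
s=cam("side");t=cam("top")
for th in(130,160):print("ring top",ringfit(t,270,192,325,245,th),"side",ringfit(s,262,220,306,246,th))
def f(c,x0,y0,k,x,y):return (x0+(x+.5)/k-.5,y0+(y+.5)/k-.5)
T=lambda x,y:f(t,150,160,4,x,y);T2=lambda x,y:f(t,390,180,7,x,y);S=lambda x,y:f(s,200,150,5,x,y);S2=lambda x,y:f(s,240,270,7,x,y)
print("medal top z.016",ray(t,*T(147,223),.016),"side",ray(s,*S2(265,177),.016),"tri",tri(t,T(147,223),s,S2(265,177)))
print("pan rim top",ray(t,*T(145,221),.022),"side",ray(s,*S2(264,155),.022))
print("pan handle end",ray(t,*T(155,403),.028),ray(t,*T(149,300),.028), "side",ray(s,*S2(606,138),.026))
print("head top face tri",tri(t,T(624,64),s,S(274,188)), "foot top z~.006",ray(t,*T(608,107),.008),ray(s,*S(282,392),.008))
print("lens top z.042",ray(t,*T2(168,157),.042),"side",ray(s,*S(384,131),.042),tri(t,T2(168,157),s,S(384,131)))
print("loupe handle end top",ray(t,*T2(236,520),.042),ray(t,*T2(188,262),.042),"side",ray(s,*S(573,122),.038))
E
```

```text
ring top (array([ 0.54735238, -0.06881265]), np.float64(0.05791539742378978), 136) side (array([ 0.54628326, -0.06618155]), np.float64(0.05781232806486578), 101)
ring top (array([ 0.54736856, -0.06938073]), np.float64(0.05802581604794605), 55) side (array([ 0.54642718, -0.06584923]), np.float64(0.057582167200047406), 82)
medal top z.016 [0.54638757 0.23304491 0.016     ] side [0.54642785 0.23762622 0.016     ] tri [0.54671153 0.2337656  0.0125031 ]
pan rim top [0.54711632 0.23319304 0.022     ] side [0.5469911  0.23273345 0.022     ]
pan handle end [0.42580757 0.22146998 0.028     ] [0.49378155 0.22759809 0.028     ] side [0.42499039 0.22285836 0.026     ]
head top face tri [ 0.63149036 -0.07850556  0.14911166] foot top z~.006 [ 0.6303704  -0.07814389  0.008     ] [ 0.63070055 -0.07270516  0.008     ]
lens top z.042 [ 0.58580699 -0.37255632  0.042     ] side [ 0.58361356 -0.36361429  0.042     ] [ 0.58535616 -0.37425315  0.03671174]
loupe handle end top [ 0.44927552 -0.3947486   0.042     ] [ 0.54595906 -0.37915822  0.042     ] side [ 0.44691651 -0.39034265  0.038     ]
```

Call:
{"method": "move_arm", "body": {"rows": "0 0 0 0 0 6.55 1; 0 0 0 0 0 6.55 1; 0 0 0 0 0 0 1"}}

```text
time_s: 1.7
eef_pos: [0.1819, -0.5455, 0.3039]
eef_rot: [-0.0, 0.739, -0.674, -0.0]
wrist_force: [-0.4, -0.7, -0.3]
opening: 1.002
```

```bash
cat >> h.py <<'E'
from scipy.spatial.transform import Rotation as Ro
def st():
    o=ctrl.get_obs();q=o["eef_rot"];R=Ro.from_quat([q[1],q[2],q[3],q[0]]).as_matrix();return o,R
def go(tgt,yaw=None):
    o,R=st();d=np.array(tgt)-o["eef_pos"]
    print("t",o["time_s"],"pos",o["eef_pos"].round(4),"yaw x",np.degrees(np.arctan2(R[1,0],R[0,0])).round(2),"z",R[:,2].round(4),"q",o["q"].round(2),"F",o["wrist_force"].round(1),"op",round(o["opening"],3))
    print("tool shift cm",(R.T@d*100).round(2))
E
python3 - <<'E'
from h import *
for p in([.42,-.25,.25],[.459,.225,.15],[.459,.225,.082]):go(p)
E
```

```text
t 1.7 pos [ 0.1819 -0.5455  0.3039] yaw x -84.72 z [ 0.e+00  1.e-04 -1.e+00] q [-1.46  0.18  1.61  0.    1.35  0.02] F [-0.4 -0.7 -0.3] op 1.002
tool shift cm [-27.23 -26.43   5.39]
t 1.7 pos [ 0.1819 -0.5455  0.3039] yaw x -84.72 z [ 0.e+00  1.e-04 -1.e+00] q [-1.46  0.18  1.61  0.    1.35  0.02] F [-0.4 -0.7 -0.3] op 1.002
tool shift cm [-74.17 -34.68  15.39]
t 1.7 pos [ 0.1819 -0.5455  0.3039] yaw x -84.72 z [ 0.e+00  1.e-04 -1.e+00] q [-1.46  0.18  1.61  0.    1.35  0.02] F [-0.4 -0.7 -0.3] op 1.002
tool shift cm [-74.17 -34.68  22.19]
```

Call:
{"method": "move_arm", "body": {"rows": "-2.72 -2.64 .3 0 0 0 1;-2.72 -2.64 .3 0 0 0 1;-2.72 -2.64 .3 0 0 0 1;-2.72 -2.64 .3 0 0 0 1;-2.72 -2.64 .3 0 0 0 1;-2.72 -2.64 .3 0 0 0 1;-2.72 -2.64 .3 0 0 0 1;-2.72 -2.64 .3 0 0 0 1;-2.72 -2.64 .3 0 0 0 1;-2.72 -2.64 .3 0 0 0 1"}}

```text
time_s: 2.7
eef_pos: [0.4202, -0.2488, 0.274]
eef_rot: [0.0, 0.74, -0.672, 0.0]
wrist_force: [0.6, -0.4, 0.2]
opening: 1.001
```

Call:
{"method": "move_arm", "body": {"rows": "-3.35 -.59 .8 0 0 0 1;-3.35 -.59 .8 0 0 0 1;-3.35 -.59 .8 0 0 0 1;-3.35 -.59 .8 0 0 0 1;-3.35 -.59 .8 0 0 0 1;-3.35 -.59 .8 0 0 0 1;-3.35 -.59 .8 0 0 0 1;-3.35 -.59 .8 0 0 0 1;-3.35 -.59 .8 0 0 0 1;-3.35 -.59 .8 0 0 0 1;-3.35 -.59 .8 0 0 0 1;-3.35 -.59 .8 0 0 0 1;-3.35 -.59 .8 0 0 0 1;-3.35 -.59 .8 0 0 0 1;0 0 0 0 0 0 1;0 0 0 0 0 0 1"}}

```text
time_s: 4.3
eef_pos: [0.4577, 0.225, 0.1616]
eef_rot: [0.0, 0.741, -0.672, -0.0]
wrist_force: [0.1, -0.5, 0.2]
opening: 1.001
```

```bash
python3 - <<'E'
from h import *
for p in([.459,.225,.15],[.459,.225,.082]):go(p)
s=cam("side");t=cam("top")
a=cv2.resize(s["color"][180:330,200:400],(800,600));b=cv2.resize(t["color"][150:300,100:300],(800,600))
cv2.imwrite("pics/s1.png",a);cv2.imwrite("pics/t1.png",b)
E
```

```text
t 4.3 pos [0.4577 0.225  0.1616] yaw x -84.41 z [-6.e-04 -5.e-04 -1.e+00] q [ 0.22  0.22  1.88 -0.    1.04  1.7 ] F [ 0.1 -0.5  0.2] op 1.001
tool shift cm [ 0.01 -0.13  1.16]
t 4.3 pos [0.4577 0.225  0.1616] yaw x -84.41 z [-6.e-04 -5.e-04 -1.e+00] q [ 0.22  0.22  1.88 -0.    1.04  1.7 ] F [ 0.1 -0.5  0.2] op 1.001
tool shift cm [ 0.01 -0.13  7.96]
```

View pics/s1.png

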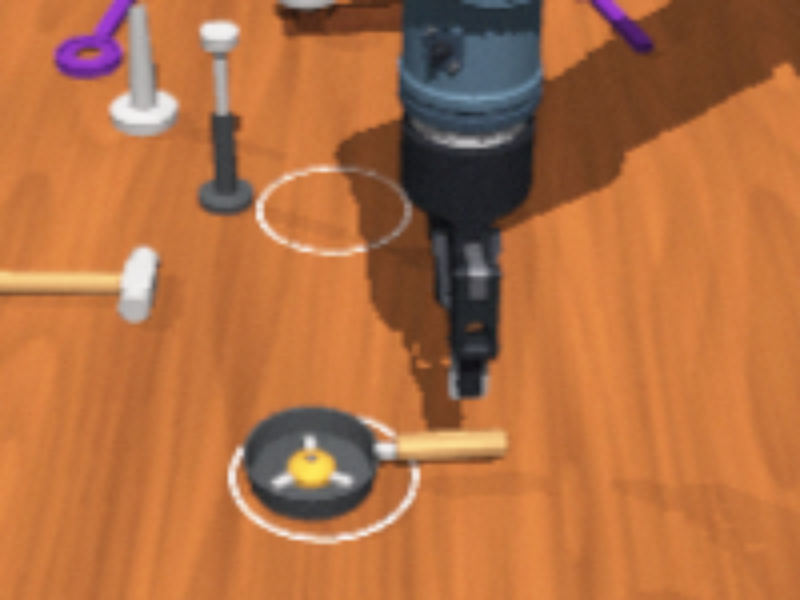

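The open gripper stands above the handle, at about (465,440) in the crop. Next it descends, half-closes and then closes.

Call:
{"method": "move_arm", "body": {"rows": "0 -.13 1.6 0 0 0 1;0 0 1.6 0 0 0 1;0 0 1.6 0 0 0 1;0 0 1.6 0 0 0 1;0 0 1.5 0 0 0 1;0 0 0 0 0 0 .4;0 0 0 0 0 0 .4;0 0 0 0 0 0 .4"}}

```text
time_s: 5.2
eef_pos: [0.4602, 0.2243, 0.084]
eef_rot: [-0.001, 0.739, -0.674, 0.001]
wrist_force: [0.1, -0.2, 0.2]
opening: 0.514
```

```bash
python3 - <<'E'
from h import *
go([.459,.225,.082])
s=cam("side");t=cam("top")
a=cv2.resize(s["color"][240:340,240:380],(800,570));b=cv2.resize(t["color"][150:300,100:300],(800,600))
cv2.imwrite("pics/s2.png",a);cv2.imwrite("pics/t2.png",b)
E
```

```text
t 5.2 pos [0.4602 0.2243 0.084 ] yaw x -84.69 z [ 1.7e-03  3.0e-04 -1.0e+00] q [ 0.22  0.36  1.9  -0.    0.88  1.7 ] F [ 0.1 -0.2  0.2] op 0.514
tool shift cm [-0.08  0.11  0.2 ]
```

View pics/s2.png

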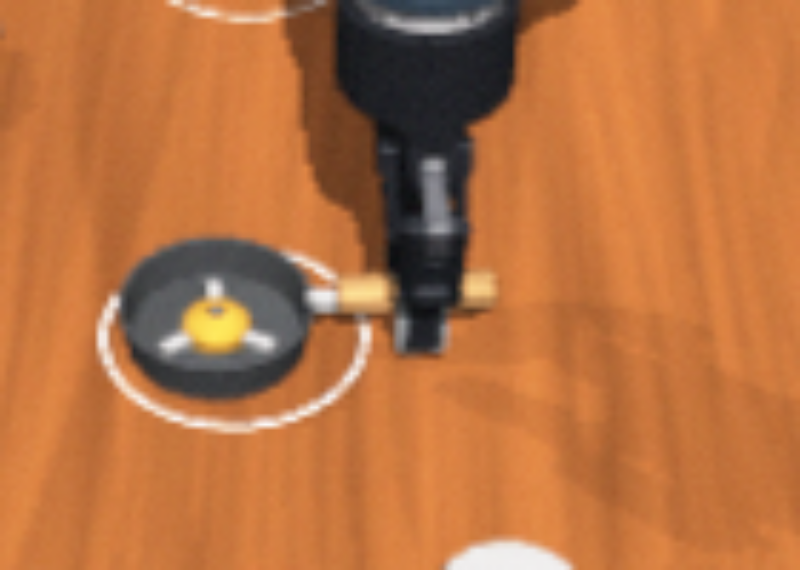

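View pics/t2.png

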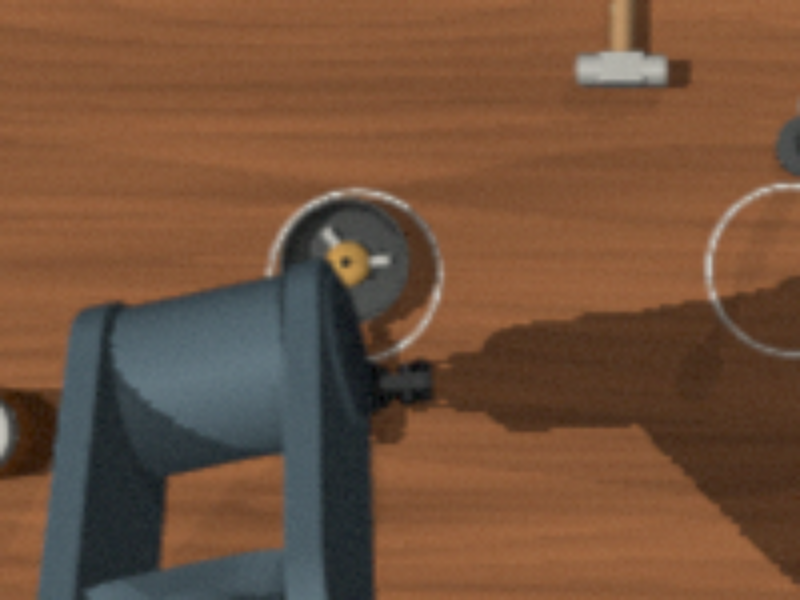

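The fingers straddle the handle at about (430,300) in the side crop. Now I close.

Call:
{"method": "move_arm", "body": {"rows": "0 0 0 0 0 0 .25;0 0 0 0 0 0 .15;0 0 0 0 0 0 0;0 0 0 0 0 0 0;0 0 0 0 0 0 0;0 0 0 0 0 0 0;0 0 0 0 0 0 0;0 0 0 0 0 0 0"}}

```text
time_s: 6.1
eef_pos: [0.4596, 0.2248, 0.0833]
eef_rot: [-0.0, 0.739, -0.673, 0.0]
wrist_force: [-2.5, -1.4, 5.9]
opening: 0.171
```

```bash
python3 - <<'E'
from h import *
go([.459,.225,.082])
s=cam("side");t=cam("top")
a=cv2.resize(s["color"][240:340,240:380],(800,570));b=cv2.resize(t["color"][150:300,100:300],(800,600))
cv2.imwrite("pics/s3.png",a);cv2.imwrite("pics/t3.png",b)
E
```

```text
t 6.1 pos [0.4596 0.2248 0.0833] yaw x -84.65 z [ 5.e-04  1.e-04 -1.e+00] q [ 0.22  0.36  1.9  -0.    0.88  1.7 ] F [-2.5 -1.4  5.9] op 0.171
tool shift cm [-0.03  0.06  0.13]
```

View pics/s3.png

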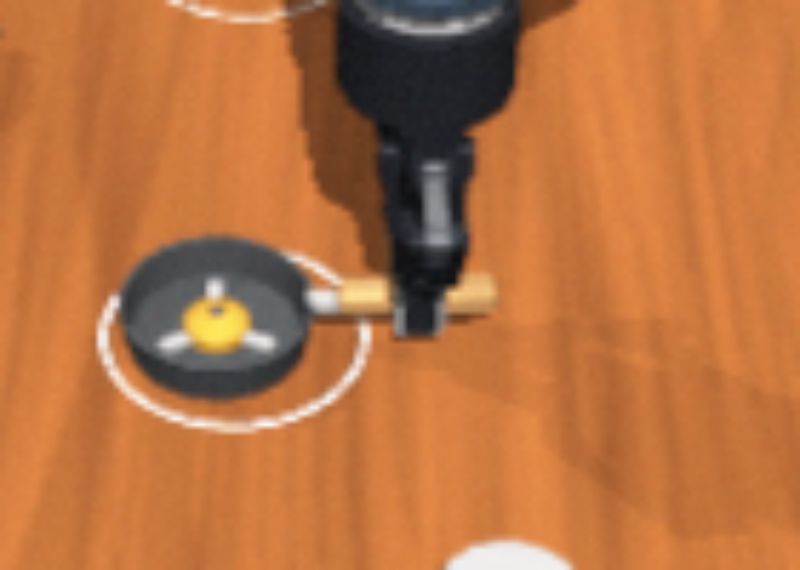

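Call:
{"method": "move_arm", "body": {"rows": ".3 .03 0 0 0 0 0;.6 .06 0 0 0 0 0;1 .09 0 0 0 0 0;1 .09 0 0 0 0 0;1 .09 0 0 0 0 0;1 .09 0 0 0 0 0;1 .09 0 0 0 0 0;1 .09 0 0 0 0 0;.6 .06 0 0 0 0 0;.3 .03 0 0 0 0 0;0 0 0 0 0 0 0"}}

```text
time_s: 7.3
eef_pos: [0.4597, 0.1453, 0.0832]
eef_rot: [-0.0, 0.739, -0.674, 0.0]
wrist_force: [0.5, 2.1, 5.3]
opening: 0.171
```

```bash
python3 - <<'E'
from h import *
go([.459,.225,.082])
s=cam("side")
cv2.imwrite("pics/s4.png",cv2.resize(s["color"][210:330,230:390],(800,600)))
E
```

```text
t 7.3 pos [0.4597 0.1453 0.0832] yaw x -84.73 z [ 6.e-04 -1.e-04 -1.e+00] q [ 0.06  0.31  1.97 -0.    0.86  1.54] F [0.5 2.1 5.3] op 0.171
tool shift cm [-7.95 -0.66  0.12]
```

View pics/s4.png

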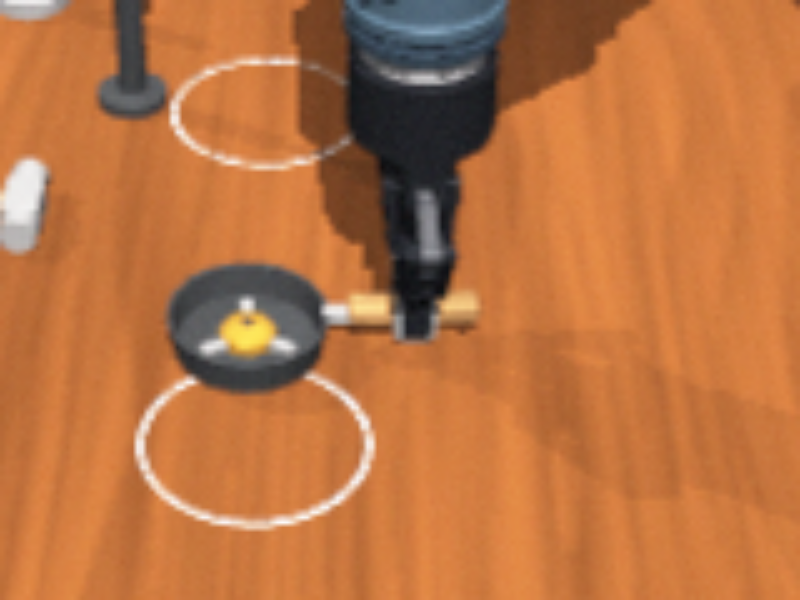

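Call:
{"method": "move_arm", "body": {"rows": ".5 .05 0 0 0 0 0;1 .09 0 0 0 0 0;1.22 .11 0 0 0 0 0;1.22 .11 0 0 0 0 0;1.22 .11 0 0 0 0 0;1.22 .11 0 0 0 0 0;1.22 .11 0 0 0 0 0;1.22 .11 0 0 0 0 0;1.22 .11 0 0 0 0 0;1.22 .11 0 0 0 0 0;1.22 .11 0 0 0 0 0;1.22 .11 0 0 0 0 0;1.22 .11 0 0 0 0 0;1.22 .11 0 0 0 0 0;1.22 .11 0 0 0 0 0;1.22 .11 0 0 0 0 0;1.22 .11 0 0 0 0 0;1.22 .11 0 0 0 0 0;.7 .07 0 0 0 0 0;.35 .03 0 0 0 0 0"}}

```text
time_s: 9.35
eef_pos: [0.4594, -0.0759, 0.083]
eef_rot: [-0.0, 0.739, -0.674, -0.001]
wrist_force: [0.4, 5.8, 7.5]
opening: 0.17
```

Call:
{"method": "move_arm", "body": {"rows": "0 0 0 0 0 0 0;0 0 0 0 0 0 0"}}

```text
time_s: 9.55
eef_pos: [0.4595, -0.076, 0.083]
eef_rot: [0.0, 0.739, -0.674, -0.0]
wrist_force: [-1.3, 1.7, 7.7]
opening: 0.171
```

```bash
python3 - <<'E'
from h import *
go([.459,-.0762,.082])
s=cam("side");t=cam("top")
cv2.imwrite("pics/s5.png",cv2.resize(s["color"][190:280,220:340],(800,600),interpolation=cv2.INTER_CUBIC))
cv2.imwrite("pics/t5.png",cv2.resize(t["color"][160:280,220:380],(800,600),interpolation=cv2.INTER_CUBIC))
E
```

```text
t 9.55 pos [ 0.4595 -0.076   0.083 ] yaw x -84.71 z [-7.e-04 -0.e+00 -1.e+00] q [-0.42  0.28  2.01 -0.    0.85  1.06] F [-1.3  1.7  7.7] op 0.171
tool shift cm [0.01 0.05 0.1 ]
```

View pics/s5.png

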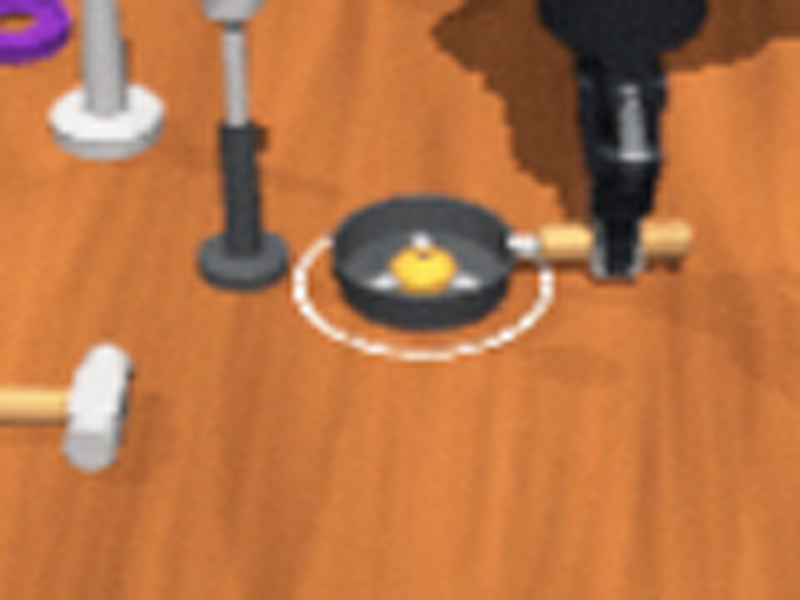

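View pics/t5.png

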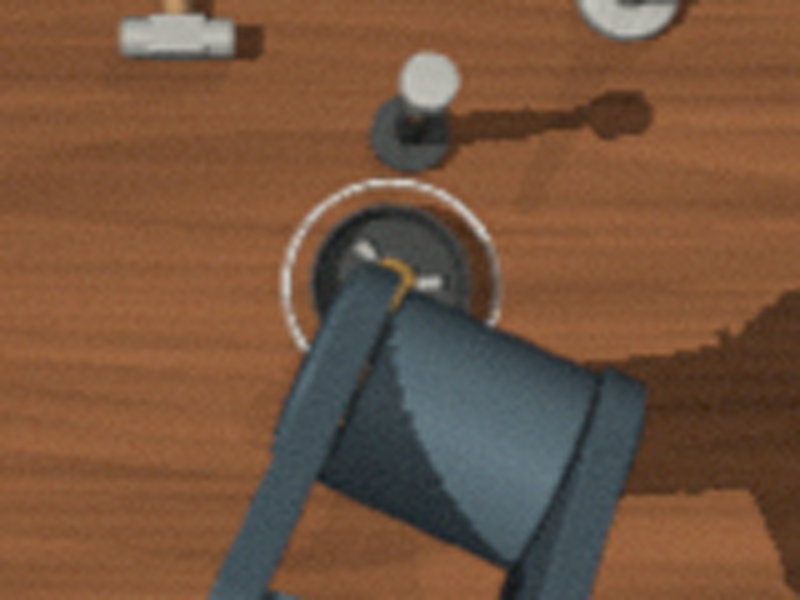

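The pan stands in the ring in both views, with the medal at about (284,230) in the side picture. Now I release and rise.

Call:
{"method": "move_arm", "body": {"rows": "0 0 0 0 0 0 .3;0 0 0 0 0 0 .5;0 0 0 0 0 0 .6;0 0 0 0 0 0 .6;0 0 -1 0 0 0 .6;0 0 -3 0 0 0 .7;0 0 -3.5 0 0 0 1;0 0 -3.5 0 0 0 1;0 -1 0 0 0 0 1;2 2 0 0 0 0 1;3 2.5 0 0 0 0 1;3 2 0 0 0 0 1;3 0 0 0 0 0 1;3 0 0 0 0 0 1;3 0 0 0 0 0 1;3 0 0 0 0 0 1;0 0 0 0 0 0 1"}}

```text
time_s: 11.35
eef_pos: [0.4242, -0.2829, 0.1933]
eef_rot: [0.0, 0.738, -0.674, 0.001]
wrist_force: [0.7, 0.2, 0.8]
opening: 0.999
```

```bash
python3 - <<'E'
from h import *
go([.459,-.0762,.082])
s=cam("side");t=cam("top")
cv2.imwrite("pics/s6.png",cv2.resize(s["color"][160:280,220:380],(800,600),interpolation=cv2.INTER_CUBIC))
cv2.imwrite("pics/t6.png",cv2.resize(t["color"][160:280,260:420],(800,600),interpolation=cv2.INTER_CUBIC))
print("ring",ringfit(t,270,192,325,245,130),ringfit(s,262,220,306,246,130))
E
```

```text
t 11.35 pos [ 0.4242 -0.2829  0.1933] yaw x -84.82 z [ 0.001  -0.0021 -1.    ] q [-0.82  0.17  1.87 -0.    1.11  0.66] F [0.7 0.2 0.8] op 0.999
tool shift cm [-20.3   -5.32  11.09]
ring (array([ 0.54769927, -0.06854843]), np.float64(0.057627761286682885), 91) (array([ 0.54633646, -0.06558562]), np.float64(0.05745947979567897), 72)
```

View pics/s6.png

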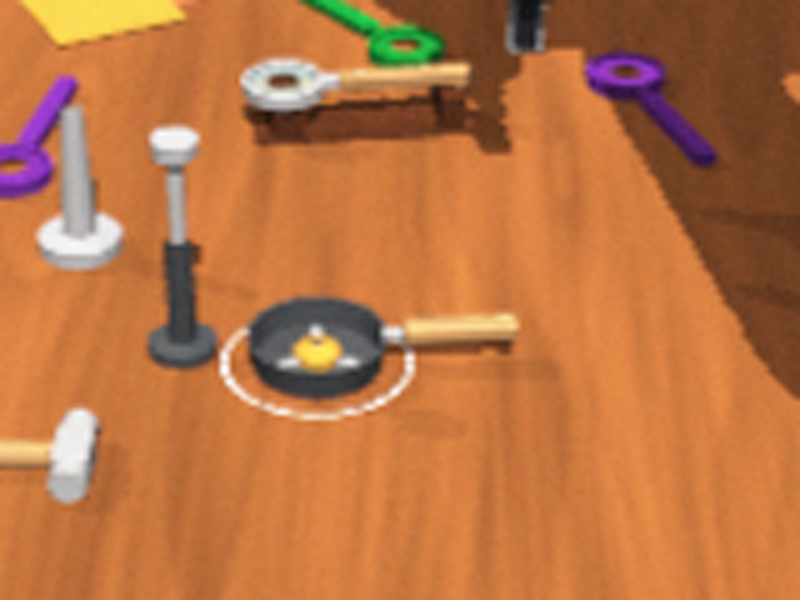

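View pics/t6.png

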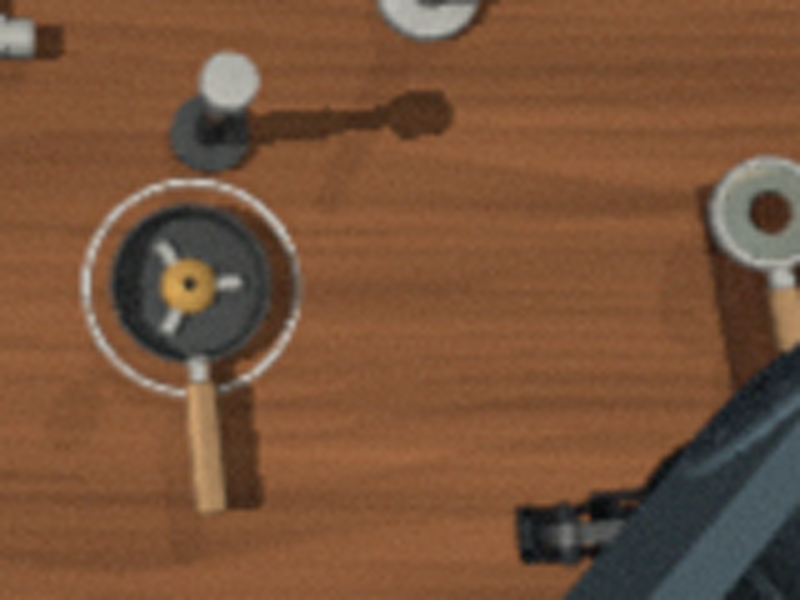

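Call:
{"method": "move_arm", "body": {"rows": "0 0 0 0 0 -4.2 1;0 0 0 0 0 0 1"}}

```text
time_s: 11.65
eef_pos: [0.4237, -0.2781, 0.1925]
eef_rot: [-0.0, 0.764, -0.645, -0.001]
wrist_force: [0.7, 0.5, -0.5]
opening: 1.001
```

```bash
python3 - <<'E'
from h import *
go([.522,-.381,.15]);go([.522,-.381,.091])
s=cam("side");t=cam("top")
m=ray(t,297.5,216.4,.016);print("medal top",m,"side",ray(s,220+319/5-.5,160+351/5-.5,.016),proj(t,[*m[:2],0]))
E
```

```text
t 11.65 pos [ 0.4237 -0.2781  0.1925] yaw x -80.36 z [-8.0e-04  1.1e-03 -1.0e+00] q [-0.82  0.16  1.87  0.    1.11  0.59] F [ 0.7  0.5 -0.5] op 1.001
tool shift cm [11.79 -7.97  4.23]
t 11.65 pos [ 0.4237 -0.2781  0.1925] yaw x -80.36 z [-8.0e-04  1.1e-03 -1.0e+00] q [-0.82  0.16  1.87  0.    1.11  0.59] F [ 0.7  0.5 -0.5] op 1.001
tool shift cm [11.8  -7.98 10.13]
medal top [ 0.54682163 -0.06680502  0.016     ] side [ 0.54487344 -0.05467386  0.016     ] [297.17193384 216.98612203]
```

Call:
{"method": "move_arm", "body": {"rows": "3 -2 1 0 0 0 1;3 -2 1 0 0 0 1;3 -2 1 0 0 0 1;2.8 -1.98 1.2 0 0 0 1;0 0 0 0 0 0 1;0 0 0 0 0 0 1"}}

```text
time_s: 12.35
eef_pos: [0.5219, -0.3818, 0.1497]
eef_rot: [-0.0, 0.763, -0.646, -0.001]
wrist_force: [-0.6, 0.0, 0.1]
opening: 1.0
```

```bash
python3 - <<'E'
from h import *
go([.522,-.381,.091])
s=cam("side");t=cam("top")
cv2.imwrite("pics/s7.png",cv2.resize(s["color"][120:210,260:380],(800,600),interpolation=cv2.INTER_CUBIC))
cv2.imwrite("pics/t7.png",cv2.resize(t["color"][160:280,340:500],(800,600),interpolation=cv2.INTER_CUBIC))
E
```

```text
t 12.35 pos [ 0.5219 -0.3818  0.1497] yaw x -80.49 z [-0.0017  0.0019 -1.    ] q [-0.81  0.5   1.52  0.    1.12  0.59] F [-0.6  0.   0.1] op 1.0
tool shift cm [-0.07 -0.03  5.87]
```

View pics/s7.png

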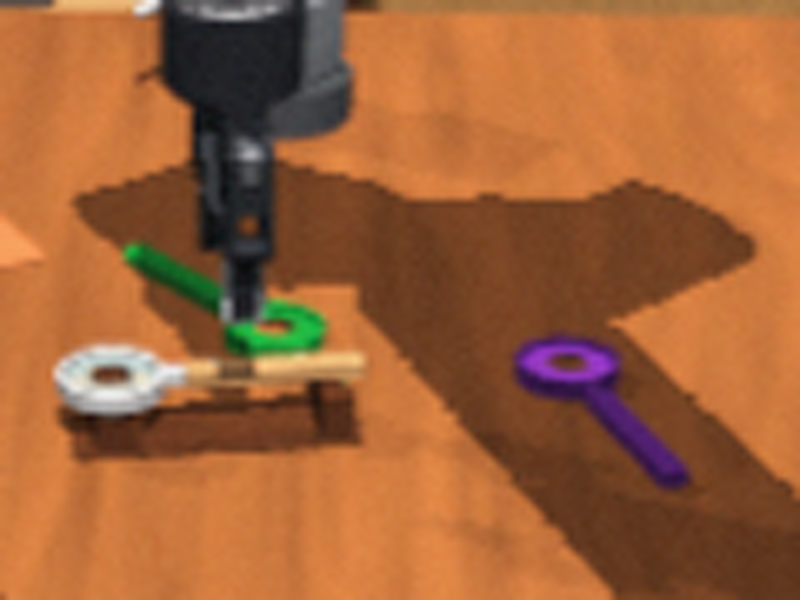

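View pics/t7.png

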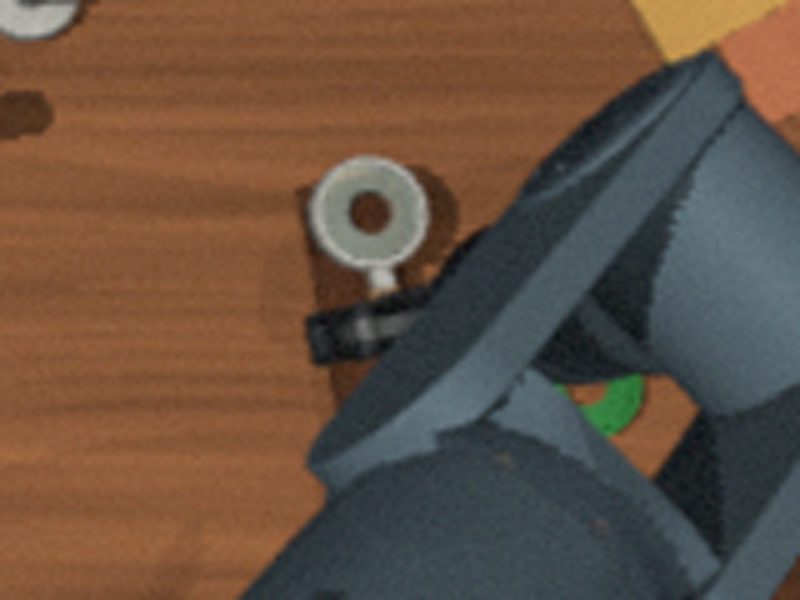

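The wooden-handled loupe lies under the fingers, at about (240,370) in the side crop. Its handle runs between the fingers, and the green one is behind them. I narrow the opening a little before descending so as to clear the green one.

Call:
{"method": "move_arm", "body": {"rows": "0 0 0 0 0 0 .55;0 0 0 0 0 0 .55;0 0 0 0 0 0 .55;-.05 0 1.5 0 0 0 .55;0 0 1.5 0 0 0 .55;0 0 1.5 0 0 0 .55;0 0 1.4 0 0 0 .55;0 0 0 0 0 0 .55;0 0 0 0 0 0 .55"}}

```text
time_s: 13.35
eef_pos: [0.5218, -0.3819, 0.0909]
eef_rot: [-0.0, 0.763, -0.646, -0.001]
wrist_force: [-0.5, -0.3, 0.3]
opening: 0.553
```

```bash
python3 - <<'E'
from h import *
go([.522,-.381,.091])
s=cam("side");t=cam("top")
cv2.imwrite("pics/s8.png",cv2.resize(s["color"][140:200,260:340],(800,600),interpolation=cv2.INTER_CUBIC))
cv2.imwrite("pics/t8.png",cv2.resize(t["color"][160:280,340:500],(800,600),interpolation=cv2.INTER_CUBIC))
E
```

```text
t 13.35 pos [ 0.5218 -0.3819  0.0909] yaw x -80.47 z [-0.0011  0.0012 -1.    ] q [-0.82  0.59  1.53  0.    1.02  0.59] F [-0.5 -0.3  0.3] op 0.553
tool shift cm [-0.09 -0.04 -0.01]
```

View pics/s8.png

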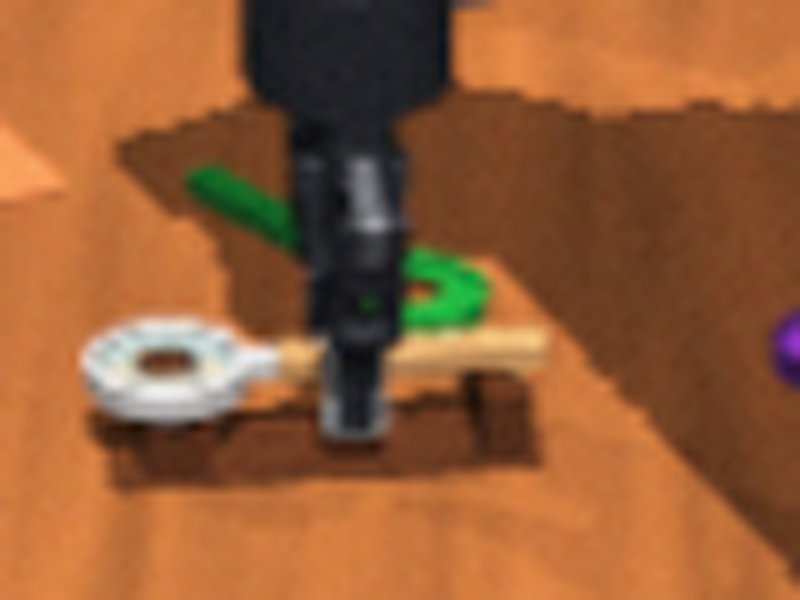

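View pics/t8.png

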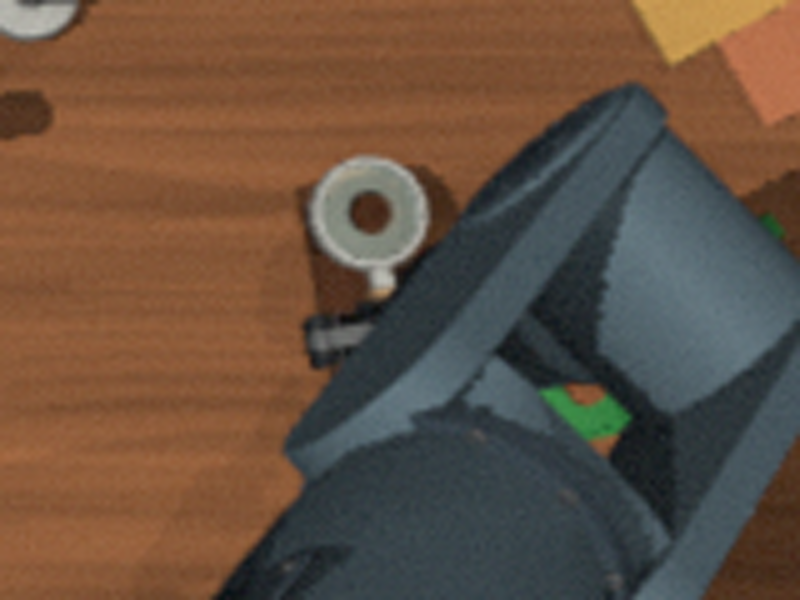

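The finger's tip is in front of the handle at about (355,400) in the side crop, between the two blocks. I close on it, then lift.

Call:
{"method": "move_arm", "body": {"rows": "0 0 0 0 0 0 .35;0 0 0 0 0 0 .25;0 0 0 0 0 0 .15;0 0 0 0 0 0 0;0 0 0 0 0 0 0;0 0 0 0 0 0 0;0 0 0 0 0 0 0;0 0 0 0 0 0 0;0 0 0 0 0 0 0"}}

```text
time_s: 14.35
eef_pos: [0.5224, -0.3825, 0.0928]
eef_rot: [0.0, 0.763, -0.646, 0.001]
wrist_force: [-1.4, 0.2, 6.1]
opening: 0.172
```

Call:
{"method": "move_arm", "body": {"rows": "0 0 -.5 0 0 0 0;0 0 -1 0 0 0 0;0 0 -1.5 0 0 0 0;0 0 -2 0 0 0 0;0 0 -2 0 0 0 0;0 0 -2 0 0 0 0;0 0 -1 0 0 0 0;0 0 -.8 0 0 0 0;0 0 0 0 0 0 0;0 0 0 0 0 0 0"}}

```text
time_s: 15.35
eef_pos: [0.5218, -0.3819, 0.1992]
eef_rot: [-0.0, 0.763, -0.646, -0.001]
wrist_force: [-0.1, 0.1, -1.3]
opening: 0.175
```

```bash
python3 - <<'E'
from h import *
go([.522,-.381,.198])
s=cam("side");t=cam("top")
cv2.imwrite("pics/s9.png",cv2.resize(s["color"][100:220,220:380],(800,600),interpolation=cv2.INTER_CUBIC))
cv2.imwrite("pics/t9.png",cv2.resize(t["color"][160:280,340:500],(800,600),interpolation=cv2.INTER_CUBIC))
E
```

```text
t 15.35 pos [ 0.5218 -0.3819  0.1992] yaw x -80.46 z [-7.e-04  7.e-04 -1.e+00] q [-0.82  0.44  1.5  -0.    1.2   0.59] F [-0.1  0.1 -1.3] op 0.175
tool shift cm [-0.09 -0.04  0.12]
```

View pics/s9.png

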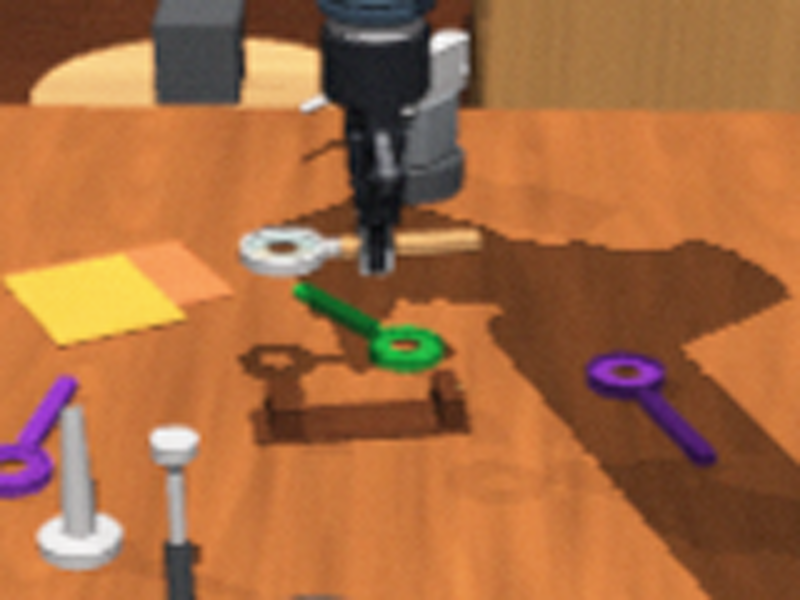

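View pics/t9.png

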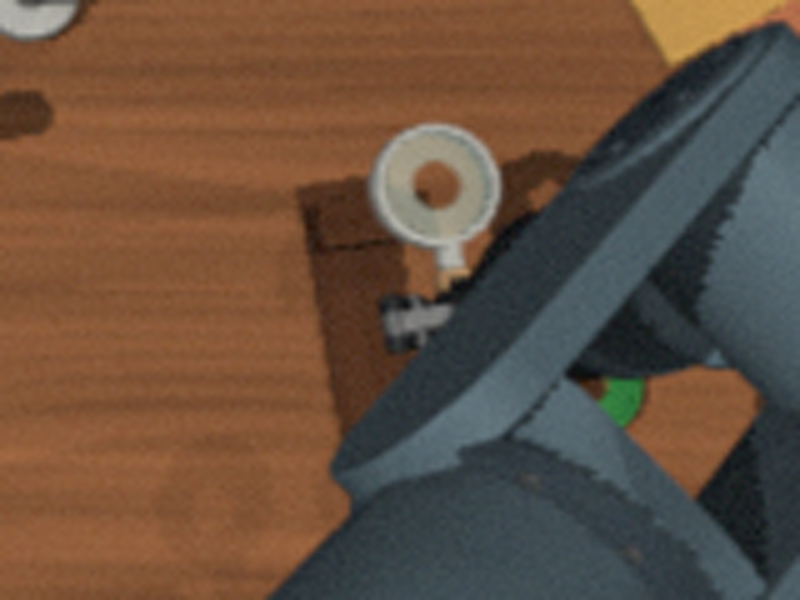

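The loupe is lifted clear of its rest and looks level, with the lens at about (285,250) in the side crop. Now I carry it to the pan.

Call:
{"method": "move_arm", "body": {"rows": "-.3 1.3 0 0 0 0 0;-.3 1.3 0 0 0 0 0;-.5 1.25 0 0 0 0 0;-1.5 -.3 0 0 0 0 0;-2 -.33 0 0 0 0 0;-2 -.33 0 0 0 0 0;-2 -.34 0 0 0 0 0;-2 -.34 0 0 0 0 0;-2 -.34 0 0 0 0 0;-2 -.34 0 0 0 0 0;-2 -.34 0 0 0 0 0;-2 -.34 0 0 0 0 0;-2 -.34 0 0 0 0 0;-2 -.34 0 0 0 0 0;-2 -.34 0 0 0 0 0;-2 -.34 0 0 0 0 0;-2 -.34 0 0 0 0 0;-1.5 -.25 0 0 0 0 0;-.7 -.1 0 0 0 0 0;0 0 0 0 0 0 0"}}

```text
time_s: 17.45
eef_pos: [0.4828, -0.0755, 0.2]
eef_rot: [0.0, 0.764, -0.645, 0.0]
wrist_force: [0.4, 0.2, -0.3]
opening: 0.173
```

```bash
python3 - <<'E'
from h import *
go([.483,-.077,.1992])
s=cam("side");t=cam("top")
cv2.imwrite("pics/s10.png",cv2.resize(s["color"][175:265,235:355],(800,600),interpolation=cv2.INTER_CUBIC))
cv2.imwrite("pics/t10.png",cv2.resize(t["color"][150:240,250:370],(800,600),interpolation=cv2.INTER_CUBIC))
E
```

```text
t 17.45 pos [ 0.4828 -0.0755  0.2   ] yaw x -80.37 z [ 1.e-04 -1.e-04 -1.e+00] q [-0.4   0.11  1.91 -0.    1.12  1.  ] F [ 0.4  0.2 -0.3] op 0.173
tool shift cm [0.15 0.01 0.08]
```

View pics/s10.png

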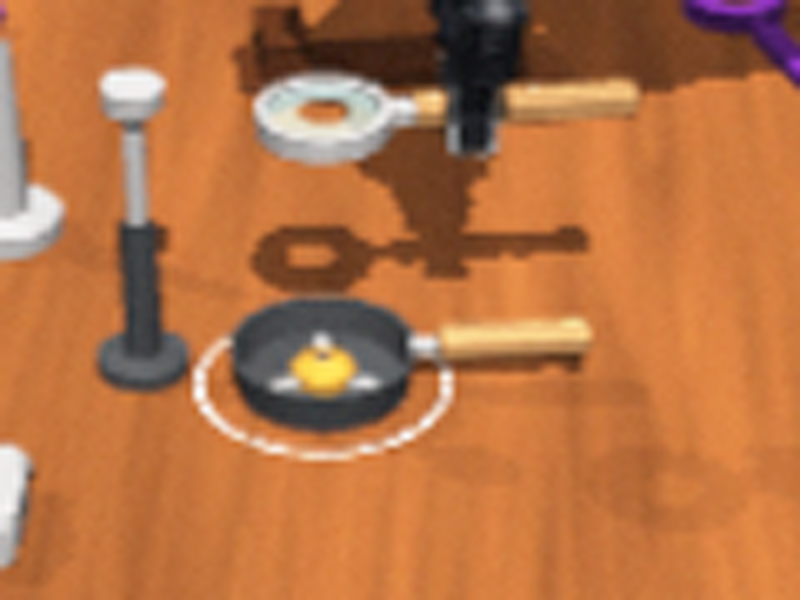

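View pics/t10.png

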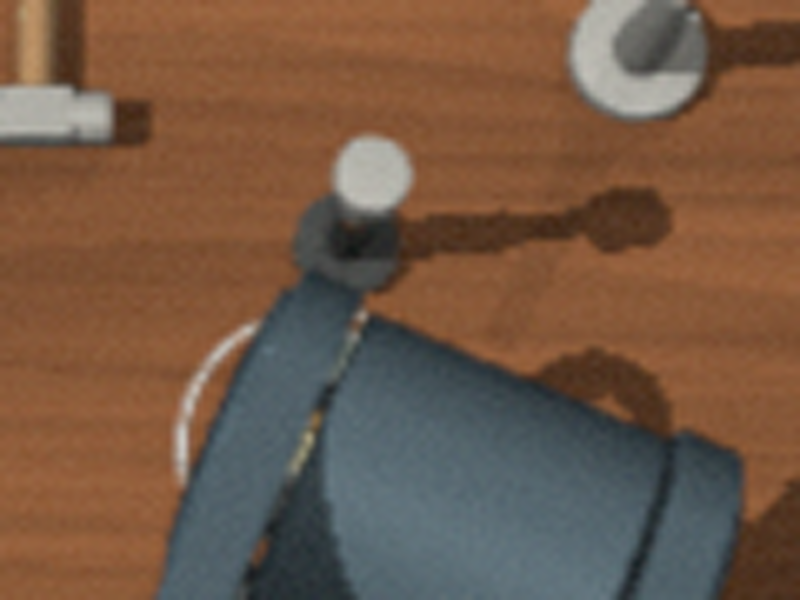

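```bash
python3 - <<'E'
from h import *
s=cam("side");t=cam("top")
f=lambda x0,y0,k,x,y:(x0+(x+.5)/k-.5,y0+(y+.5)/k-.5)
l=ray(t,*f(340,160,5,436,185),.1484);print("lens lifted",l,"offset",l[:2]-[.5218,-.3819])
L=np.array([.5464,-.0655,.1492]);ob=np.array(f(235,175,20/3,323,106.5));res=ob-proj(s,L);print("lens pred",proj(s,L),"obs",ob,"res",res)
th=f(250,150,20/3,372,173);sh=np.array(f(235,175,20/3,132,84.5))
print("head raw",tri(t,th,s,sh),"corrected",tri(t,th,s,sh-res))
# medal/ring in side
print("medal side obs",f(235,175,20/3,323,352),proj(s,[.547,-.067,.016]))
print("ring res",proj(s,[.5475,-.0687,0]),ringfit(s,262,220,306,250,130), ringfit(t,270,192,325,245,130))
E
```

```text
lens lifted [ 0.58448734 -0.36951893  0.1484    ] offset [0.06268734 0.01238107]
lens pred [282.72830192 189.73461783] obs [283.025 190.55 ] res [0.29669808 0.81538217]
head raw [ 0.63158784 -0.07788942  0.14929538] corrected [ 0.63173287 -0.07768532  0.15201144]
medal side obs (283.025, 227.375) [282.78994537 227.45126637]
ring res [282.68156622 231.4420199 ] (array([ 0.54627664, -0.06571929]), np.float64(0.057550673268533165), 73) (array([ 0.55124742, -0.05922573]), np.float64(0.0490560959928803), 34)
```

Call:
{"method": "move_arm", "body": {"rows": ".15 -.03 -.08 0 0 0 0;.15 -.03 -.07 0 0 0 0;0 0 0 0 0 0 0;0 0 0 0 0 0 0;0 0 0 0 0 0 0;0 0 0 0 0 0 0;0 0 0 0 0 0 0"}}

```text
time_s: 18.35
eef_pos: [0.4839, -0.0793, 0.2014]
eef_rot: [0.0, 0.763, -0.646, -0.0]
wrist_force: [-0.0, -0.9, -1.9]
opening: 0.172
```

```bash
python3 - <<'E'
from h import *
o,R=st();go(o["eef_pos"]);L=o["eef_pos"]+[.0631,.0112,-.0568];print("lens FK",L)
s=cam("side")
print(proj(s,L+[0,0,.006])-proj(s,[.6317,-.078,L[2]+.006]))
cv2.imwrite("pics/s11.png",cv2.resize(s["color"][175:235,240:320],(800,600),interpolation=cv2.INTER_CUBIC))
E
```

```text
t 18.35 pos [ 0.4839 -0.0793  0.2014] yaw x -80.46 z [-1.e-04  1.e-04 -1.e+00] q [-0.4   0.11  1.91  0.    1.12  1.  ] F [-0.  -0.9 -1.9] op 0.172
tool shift cm [0. 0. 0.]
lens FK [ 0.5470083  -0.06805757  0.1445521 ]
[28.50103858  2.09475937]
```

View pics/s11.png

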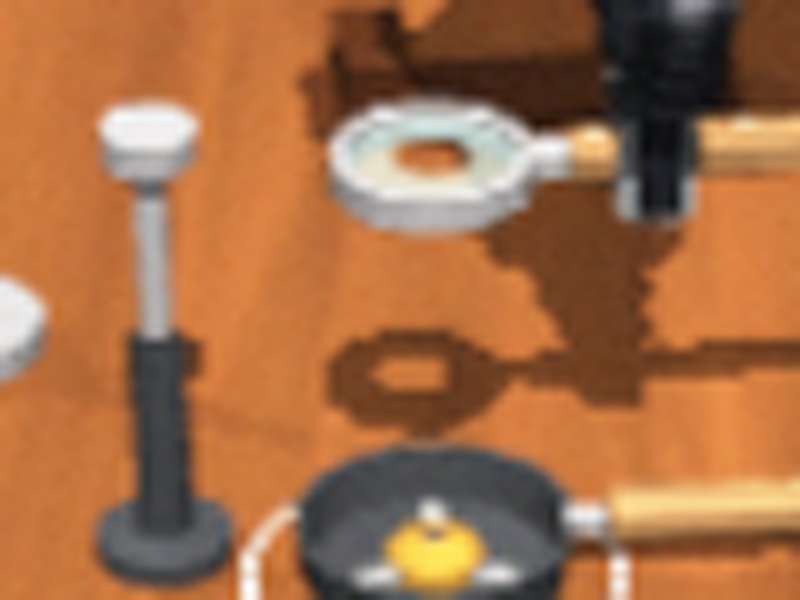

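The lens top centre is at about (433,148) in this crop and the head top at (149,125). Their difference of (28.4, 2.3) px agrees with (28.5, 2.1) px predicted for equal height. The medal is directly below at (435,540). I hand in.

```bash
python3 - <<'E'
from h import *
o,R=st();print(o["dq"].round(4),o["opening"])
print(ctrl.hand_in())
E
```

```text
[ 0.0008 -0.0001 -0.0003 -0.0013  0.0016 -0.0014] 0.17262821217655133
the job is handed in; nothing more can be done
None
```

I slid the pan along the bench by its handle into the ring beside the gauge. I then picked up the wooden-handled loupe and handed the job in at about 18 s while holding it still over the medal. No verdict came back.

**Last checks:**
- **Pan:** its centre was about 1.5 mm from the ring's centre in the top camera, after release.
- **Lens over the medal:** about 1 to 2 mm apart horizontally. This rests on the arm's measured pose and the side view only, because the arm blocked the top camera at the final position.
- **Height:** the lens was at about 0.1446 m. The side view put it within about 1 mm of the gauge head.
- **Hold:** the loupe looked level and clear of everything, and the arm was still.

**Disagreements:**
- The two cameras differed by 3 mm on the ring's y position.
- My hand-picked side-view points read 5 to 12 mm off in y for the medal and loupe. I relied on the top view for those.
- The gauge head height came out at 0.1433 m or 0.146 m depending on the correction, so I aimed between them.

I did not measure the jar, hammer or mandrel again. The hammer and mandrel looked undisturbed in the later pictures, and the arm had no planned path near the jar.

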